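# Dial open the stockroom's drawer safe

## Task

Unlock the dark steel drawer safe on the bench. Its combination is 25 - 7 - 14, read at the red mark: turn the dial left (anticlockwise), pass 25 once and stop the second time 25 comes to the mark; turn right (clockwise) and stop the first time 7 comes to the mark; then turn left and stop the first time 14 comes to the mark. Then turn the lever handle clockwise as far as it goes to draw the bolts, let go, and leave the things around the safe where they are.

Things in the scene. Friction and masses are not known exactly. Their poses are not given: they have to be found in the camera images.
- safe: low top-opening drawer safe of dark grey steel, fixed to the bench, 280 mm along its x, 360 mm along its y, 112 mm high, lid shut, with a thin brass lining. Origin: centre of its underside; x towards its hinges (away from the user), y to the left, z up. The dial is in the left half of the lid, the lever handle in the right half.
- dial_knob (a point): on the dial's vertical axis, half-way up its finger bar; fixed to the safe and aligned with it, does not turn; in the safe's frame at (-10, 70, 138.5) mm. Finger bar: aluminium bar across the dial's centre, 50 mm long, 11 mm thick, top 16 mm above this point; its foot, 16 mm below, is a disc 42 mm wide, 6 mm high. Black dial face 85 mm wide; nothing else rises above it within 75 mm.
- dial (a joint): angle of the dial (rad), counting on through full turns; grows as it turns left (anticlockwise from above). Number at the red mark = angle x 40 / (2 pi), modulo 40; one number = 0.157 rad. The finger bar lies along the line from centre to 0 (yellow line on the 0 half), so along the safe's x at angle 0. Starts with 15 to 22 at the mark. Friction 0.06 N m; stays where it is left.
- dial_mark (a point): the red pointer mark at which numbers are read, on the fixed steel ring round the dial, on its +x (far) side, 47 mm from the dial's axis. The dial face has 40 divisions, 0 to 39, rising clockwise round the face: long ticks and numerals at 0, 5, 10 ... 35, the 0 tick broad and yellow. A left turn brings rising numbers to the mark.
- dial_zero (a point): the broad yellow 0 tick at the rim of the dial face, 39 mm from the axis; turns with the dial. The lock has three wheels: every stop must be right to about three quarters of a number, and running past a stop and coming back spoils it (then begin again with the first number). Further passes of the first number do no harm.
- handle_axis (a point): on the vertical axis of the lever handle, at the height of the lever's middle; fixed to the safe and aligned with it; in the safe's frame at (-10, -65, 134) mm, 135 mm to the right of the dial's axis.
- handle (a joint): angle of the lever handle (rad): 0 = locked, lever pointing right (the safe's -y); grows clockwise from above to its stop at 1.25 (bolts drawn, lever pointing roughly at the user, -x). While the combination is not set it stops at about 0.15. Friction 0.12 N m, no spring: it stays where it is left.
- handle_lever (a point): middle of the steel lever, 60 mm out from the handle's axis; bar 12 mm wide and 14 mm high (top 7 mm above this point, lid 22 mm below it) that reaches 80 mm from the axis and ends in a black ball 20 mm in diameter, centred 82 mm out. The point's -y points outward along the lever and turns with it.
- carton_center (a point): centre of a small loose kraft carton, 130 x 90 x 85 mm, on the bench to the left of the safe; to be left alone
- block_center (a point): centre of a loose copper-faced wooden printing block, 100 x 65 x 24 mm, on the bench to the right of the safe; to be left alone
- jar_center (a point): centre of a loose amber paste jar with a black cap, 68 mm in diameter, 85 mm high, on the bench to the right of the safe; to be left alone

How it is judged:
At the end, for the whole second after the job is handed in: the lever handle stands turned clockwise by more than 1.1 rad of its 1.25 rad (the lock lets it pass only when all three numbers have been dialled), and handle and dial are at rest (value of joint handle above 1.1 rad and velocity of joint each of handle, dial below 0.1 rad/s); the robot touches nothing.
It fails at once if the carton, the printing block or the jar is shifted by more than 30 mm (distance of any of carton_center, block_center, jar_center from where it was at the start of the episode above 0.03 m).
It also fails if it takes over 72 s, if anything falls off the work surface, if the arm or the gripper's body presses on something with over 40 N, if the wrist force passes 120 N, or if a joint passes its speed limit or range.

## Robot

A 7-joint arm with a two-finger parallel gripper is mounted at the origin on the work surface. World frame = base frame: x ahead of the robot, y to its left, z up, the work surface at z = 0. Lengths are in m, angles in rad, forces in N, time in s.
With the tool pointing down it reaches from about 0.4 to 0.85 m from the base axis. Payload 4.5 kg.
Tool frame: the origin (TCP) lies on the centre line of the jaws, within the pads' length; the fingertips stand 19 mm ahead of it and the grasp point (between the pads) is the TCP; x points along the fingers, y is the direction in which the jaws open and shut, and the axes are right-handed (so a half turn about x gives the same grasp; the last joint's range is limited). The gripper opens to 85 mm and grips with 20 to 120 N. Pads are 22 mm wide; open, the fingers measure 114 mm over their backs; the gripper's body (76 mm by 85 mm) begins 54 mm behind the grasp point. The pads swing forward as they close: fully open they stand 13 mm farther back than shut.
Start: joints at [-1.129, 0.689, -0.195, 1.565, 0.157, 0.902, -0.215], TCP at [0.248, 0.574, 0.212] pointing down, gripper open.
Joint ranges: [-3.01, 3.01], [-0.46, 2.08], [-1.47, 1.51], [0.13, 2.56], [-1, 4.14], [0.04, 2.09], [-2.66, 2.66]. Speed limits (rad/s): [2.57, 2.57, 3.14, 3.14, 3.14, 3.14, 3.14].

## Interface

Orientations are given as a rotation vector (axis times angle).
In Python, from bench import r gives the robot as it stands.
- The arm moves only by the tool move_arm, never from a script. Its argument "commands" is one flat list of numbers, 5 for each row, row after row: the shift along the world's x, y, z in cm, then the turn about the world's z in degrees, then the opening, from -1 (shut) to 1 (fully open), so that 0 is half open. In form: [dx, dy, dz, twist, fingers, dx, dy, dz, twist, fingers, ...]. A call has 1 to 20 rows; each row is the pose to reach, as a shift and turn from the pose measured when the call began; what a row does not reach only later rows make up. A row lasts 1/10 s, in which the tool goes at most 50 mm and 8.59 degrees, less where a joint would pass 70% of its speed; a pose out of reach is approached as far as the arm can. A call with a gripper value outside its range is refused whole. The fingers move at their own pace and stop on an object; the grip force is fixed at half the most. Time passes only in rows, so rows that repeat a pose let the fingers close. It gives the time, the measured TCP pose, the force and the opening at its end, in the units of the state.
- r.observe(): the state, without advancing time (a new reading comes with each control period).
- r.camera(name): name is "scene" or "top" or "wrist"; returns the picture (480x640x3 uint8, blue, green, red); there is no depth.
- r.camera_params(name): a dict with "fx", "fy", "cx", "cy" (pixels), "world_from_camera" (4x4, takes a point from camera to world coordinates). Camera axes: x right, y down, z forward; pixel columns grow to the right and rows downward; lengths in m; the calibration is good to about 2 mm. A picture is of the moment at which its call begins: read the wrist's pose just before it. camera_params takes no time and is no camera call; for the wrist camera it gives the pose at the moment of the call.
- r.sign_off(): hands the job in, once; it reports no verdict.
The state is a dict: "clock": time; "joint_pos": joint angles; "qd": joint speeds; "effort": joint torques, N m; "position": TCP position; "tcp_rot": TCP orientation; "force": force on the tool from outside, world axes, zero at the start; "torque": the same for the moment, N m; "gripper_width": finger opening in m.
Only numpy, scipy, OpenCV 4.12 (cv2) and the standard library are available. Lean on these libraries where they do the work, as an engineer would, in place of code of your own. Each camera call takes 0.05 s, during which the arm holds its last target.

## Working session

There is one attempt and no reset: what is moved stays moved. The work goes in short steps, Python scripts to look and compute and a tool call to move; the robot and the scene stay as the last step left them, time stands still between calls to the robot, and variables do not carry over. Pictures are saved under pics/ and viewed, and the job is handed in when it is done.

Besides the shell and the picture viewer there is one more tool, called after ">>>" as name(argument=value, ...), one argument or row to a line, values as JSON. move_arm: Moves the arm, as the interface text tells. Its arguments: {"type":"object","properties":{"commands":{"type":"array","items":{"type":"number"}}},"required":["commands"]}

```bash
mkdir -p pics; ls; python3 - <<'E'
from bench import r
import cv2
print(r.observe())
for n in ("scene","top","wrist"):
    p=r.camera_params(n); print(n,p)
    cv2.imwrite(f"pics/{n}0.png",r.camera(n))
E
```

```text
pics
{'clock': 0.0, 'joint_pos': array([-1.12922209,  0.68998281, -0.194481  ,  1.5663542 ,  0.15734271,
        0.9024998 , -0.21510766]), 'qd': array([-7.23618048e-04,  8.77910648e-05, -5.75168507e-04,  9.17251016e-04,
        1.07140997e-03,  6.09217408e-04,  4.21251683e-04]), 'effort': array([-6.67137392e-04, -5.39614499e+01, -1.26648735e+00, -1.58547735e+01,
        9.21228522e-03,  9.38016077e-03,  3.66838677e-06]), 'position': array([0.24765932, 0.5730893 , 0.21098128]), 'tcp_rot': array([ 0.31835536,  1.54722309, -0.32126384]), 'force': array([ 0.10206516, -0.08365925,  0.21986946]), 'torque': array([-0.05446266, -0.06365595,  0.02830027]), 'gripper_width': 0.08524542684372632}
scene {'fx': 486.0723536196994, 'fy': 486.0723536196994, 'cx': 326.1680173789312, 'cy': 234.84313440799318, 'world_from_camera': array([[ 0.80114169,  0.47611721, -0.36260777,  0.85023363],
       [ 0.59841606, -0.62880354,  0.49649201, -0.4077192 ],
       [ 0.00837934, -0.61475076, -0.78867692,  0.79828119],
       [ 0.        ,  0.        ,  0.        ,  1.        ]])}
top {'fx': 481.5504898763547, 'fy': 481.5504898763547, 'cx': 313.48563541119563, 'cy': 241.028811410476, 'world_from_camera': array([[-0.02447894, -0.99303436,  0.11525428,  0.45141099],
       [-0.99968433,  0.02496797,  0.00280113,  0.03042991],
       [-0.00565928, -0.11514932, -0.99333207,  0.98383888],
       [ 0.        ,  0.        ,  0.        ,  1.        ]])}
wrist {'fx': 426.88624711871205, 'fy': 426.88624711871205, 'cx': 319.4700774080069, 'cy': 235.73655103303219, 'world_from_camera': array([[ 0.39512096,  0.87955099,  0.2650839 ,  0.18025496],
       [ 0.9186278 , -0.37782692, -0.11562776,  0.60305249],
       [-0.00154468,  0.28920039, -0.95726733,  0.37252784],
       [ 0.        ,  0.        ,  0.        ,  1.        ]])}
```

View pics/top0.png

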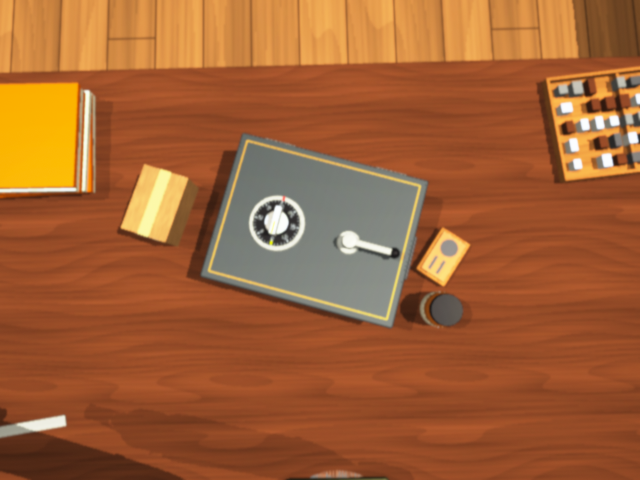

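View pics/scene0.png

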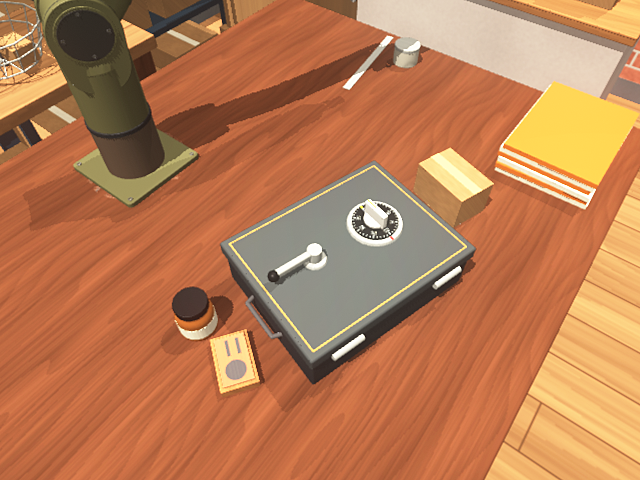

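View pics/wrist0.png

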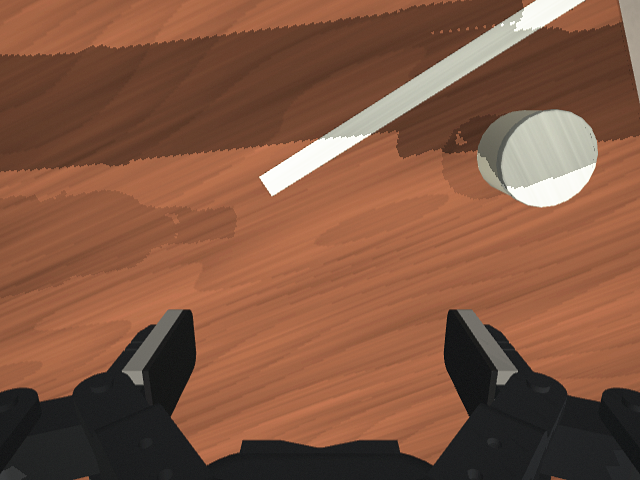

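The top view shows the safe turned by about -13°. The dial is at about (277,222), the red mark at (284,199), yellow 0 at (271,243), the handle hub at (348,241) and the ball at (394,252). Next I'll measure these.

```bash
cat > h.py <<'E'
import numpy as np,cv2
from bench import r
def ray(n,uv,z,p=None):
    p=p or r.camera_params(n);T=p["world_from_camera"]
    uv=np.atleast_2d(np.float64(uv))
    d=np.c_[(uv[:,0]-p["cx"])/p["fx"],(uv[:,1]-p["cy"])/p["fy"],np.ones(len(uv))]@T[:3,:3].T
    o=T[:3,3]; return o+d*((z-o[2])/d[:,2])[:,None]
def proj(n,X,p=None):
    p=p or r.camera_params(n);T=p["world_from_camera"]
    c=(np.atleast_2d(X)-T[:3,3])@T[:3,:3]
    return np.c_[p["fx"]*c[:,0]/c[:,2]+p["cx"],p["fy"]*c[:,1]/c[:,2]+p["cy"]]
E
python3 - <<'E'
from h import *
for n in("top","scene"):
    im=cv2.imread(f"pics/{n}0.png"); hsv=cv2.cvtColor(im,cv2.COLOR_BGR2HSV)
    # dark steel lid
    m=((hsv[...,1]<70)&(hsv[...,2]>60)&(hsv[...,2]<130)).astype('u1')*255
    if n=="top":
        m=cv2.morphologyEx(m,cv2.MORPH_OPEN,np.ones((3,3)))
    m=cv2.morphologyEx(m,cv2.MORPH_CLOSE,np.ones((7,7)))
    cs=cv2.findContours(m,cv2.RETR_EXTERNAL,cv2.CHAIN_APPROX_NONE)[0]
    c=max(cs,key=cv2.contourArea); hull=cv2.convexHull(c)
    q=cv2.approxPolyDP(hull,8,True)[:,0]
    print(n,cv2.contourArea(c),q.tolist()); X=ray(n,q,.112); print(X.round(4).tolist())
    W=ray(n,hull[:,0],.112)[:,:2]
    rc=cv2.minAreaRect((W*1000).astype('f4')); print('lid rect mm',rc)
    # white ring
    w=((hsv[...,1]<50)&(hsv[...,2]>190)).astype('u1')*255
    for c in cv2.findContours(w,cv2.RETR_EXTERNAL,cv2.CHAIN_APPROX_NONE)[0]:
        if cv2.contourArea(c)>300: print('white',cv2.boundingRect(c),cv2.contourArea(c), cv2.fitEllipse(c)[:2])
    x,y,k=(230,150,3.6) if n=="top" else (230,180,3.6)
    cv2.imwrite(f"pics/{n}0c.png",cv2.resize(im[y:y+130,x:x+200],None,fx=4,fy=4,interpolation=cv2.INTER_CUBIC))
E
```

```text
top 11667.0 [[397, 173], [275, 296], [201, 275], [243, 134]]
[[0.6754, -0.1248, 0.112], [0.4547, 0.1046, 0.112], [0.4958, 0.238, 0.112], [0.7576, 0.1599, 0.112]]
lid rect mm ((584.796630859375, 57.822784423828125), (299.5337829589844, 278.5476989746094), 73.29830932617188)
white (17, 416, 49, 15) 386.0 ((44.79890060424805, 423.2685241699219), (10.442070960998535, 54.59861373901367))
white (341, 231, 50, 23) 468.5 ((360.8998107910156, 245.17173767089844), (21.687807083129883, 50.81466293334961))
white (265, 206, 23, 28) 420.0 ((276.248291015625, 220.7469482421875), (21.506576538085938, 26.28867530822754))
white (249, 196, 56, 55) 544.0 ((276.39935302734375, 222.80831909179688), (51.32666778564453, 52.41498947143555))
scene 3720.5 [[220, 244], [475, 249], [460, 272], [312, 380], [246, 305]]
[[0.3979, -0.1049, 0.112], [0.7619, 0.1568, 0.112], [0.7632, 0.0972, 0.112], [0.6782, -0.2022, 0.112], [0.5175, -0.1679, 0.112]]
lid rect mm ((651.0536499023438, -70.612060546875), (448.70269775390625, 244.27125549316406), 36.26879119873047)
white (275, 243, 47, 32) 346.0 ((302.83770751953125, 255.81884765625), (10.826822280883789, 58.952762603759766))
white (347, 199, 56, 47) 1940.0 ((374.16436767578125, 222.9948272705078), (44.70265579223633, 55.39109420776367))
white (495, 131, 101, 78) 844.5 ((541.4302978515625, 173.74905395507812), (36.266380310058594, 99.06790161132812))
white (343, 36, 50, 54) 322.0 ((362.2269287109375, 68.56426239013672), (5.753599643707275, 100.85906219482422))
white (357, 0, 265, 97) 12344.5 ((495.7794189453125, 42.26060104370117), (61.626121520996094, 273.71624755859375))
```

View pics/top0c.png

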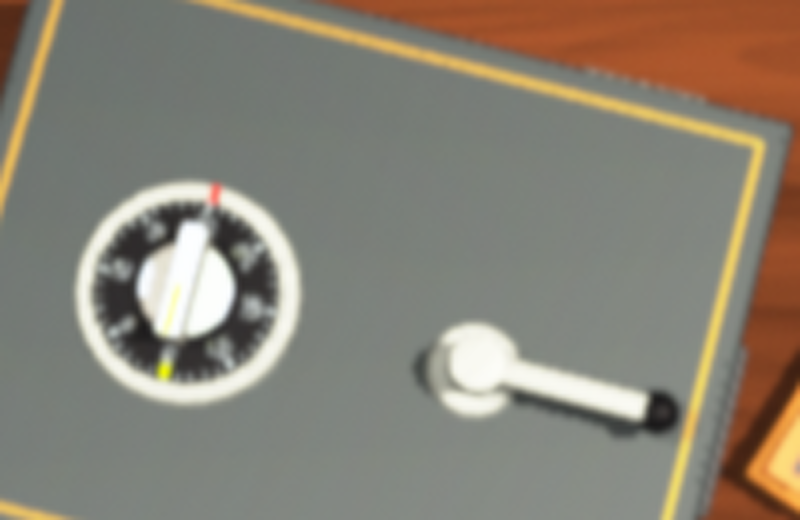

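View pics/scene0c.png

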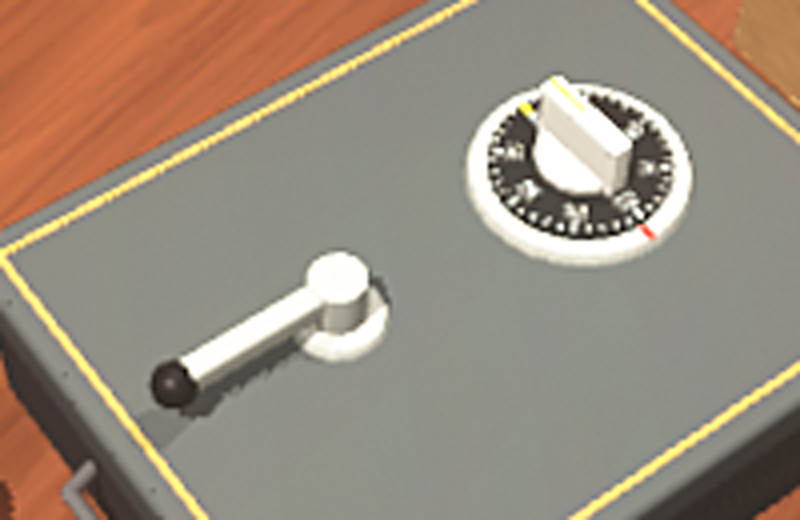

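```bash
python3 - <<'E'
from h import *
def blob(m,lo=2):
    cs=cv2.connectedComponentsWithStats(m.astype('u1'));return [(s.tolist(),c.round(2).tolist()) for s,c in zip(cs[2][1:],cs[3][1:]) if s[4]>=lo]
P={}
for n in("top","scene"):
    im=cv2.imread(f"pics/{n}0.png"); hsv=cv2.cvtColor(im,cv2.COLOR_BGR2HSV).astype(int)
    H,S,V=hsv[...,0],hsv[...,1],hsv[...,2]
    cx,cy,R=(277,222,30) if n=="top" else (374,222,32)
    yy,xx=np.mgrid[:480,:640]; near=(xx-cx)**2+(yy-cy)**2<R*R
    print(n,'red',blob(near&((H<8)|(H>172))&(S>90)&(V>120)),'yel',blob(near&(H>22)&(H<38)&(S>110)))
    # ring: outer boundary = light pixels near
    w=(near&(S<60)&(V>150)).astype('u1')
    pts=cv2.findContours(w,cv2.RETR_EXTERNAL,cv2.CHAIN_APPROX_NONE)[0]
    h=cv2.convexHull(np.vstack(pts)); e=cv2.fitEllipse(np.vstack(pts)[:,0] if 0 else h); print('ring',e)
    P[n]=e[0]
    # lining
    l=((H>15)&(H<32)&(S>70)&(V>150))
    lid=np.zeros((480,640),'u1'); q=[[424,182],[391,323],[203,274],[244,136]] if n=="top" else [[224,246],[376,165],[472,249],[312,362]]
    cv2.fillPoly(lid,[np.int32(q)],1); l&=(lid>0)&~near
    W=ray(n,np.argwhere(l)[:,::-1],.1125)[:,:2]*1000
    rc=cv2.minAreaRect(W.astype('f4'));print('lining',rc, l.sum())
    # black ball
    bb=(V<50)&(lid>0)&~near; print('ball',blob(bb,8))
E
```

```text
top red [([283, 196, 2, 5, 10], [283.5, 198.0])] yel [([269, 241, 4, 4, 15], [270.6, 242.4])]
ring ((276.67431640625, 222.87342834472656), (56.630859375, 57.141597747802734), 76.87210845947266)
lining ((577.35791015625, 29.6719970703125), (338.3322448730469, 258.8639831542969), 73.46949005126953) 2244
ball [([391, 249, 8, 9, 43], [394.86, 253.05])]
scene red [([389, 236, 5, 4, 11], [391.27, 237.36])] yel [([370, 202, 2, 2, 2], [370.5, 202.5]), ([360, 206, 3, 3, 7], [361.0, 206.71])]
ring ((374.1321716308594, 223.2575225830078), (46.966453552246094, 57.379005432128906), 98.74125671386719)
lining ((578.7010498046875, 28.864013671875), (337.2460021972656, 254.9876708984375), 73.45537567138672) 1280
ball [([269, 279, 9, 3, 9], [273.0, 280.33])]
```

```bash
python3 - <<'E'
from h import *
C=np.array([.578,.0293]);a=np.radians(-16.5);R=np.array([[np.cos(a),-np.sin(a)],[np.sin(a),np.cos(a)]])
f=lambda x,y:(C+R@[x,y])
D=f(-.01,.07);Hx=f(-.01,-.065);print('dial',D,'handle',Hx,'ball',f(-.01,-.147))
for n,e,red,ye in(("top",(276.67,222.87),(283.5,198),(270.6,242.4)),("scene",(374.13,223.26),(391.27,237.36),(361,206.7))):
    for z in(.1125,.1165,.12):
        d=ray(n,[e],z)[0,:2];rr=ray(n,[red],z)[0,:2];y=ray(n,[ye],z)[0,:2]
        print(n,z,'ring c',d.round(4),'red off',np.linalg.norm(rr-D).round(4),np.degrees(np.arctan2(*(rr-D)[::-1])).round(2),'yel',np.linalg.norm(y-D).round(4),np.degrees(np.arctan2(*(y-D)[::-1])).round(2))
E
python3 - <<'E'
from h import *
o=r.observe()
from scipy.spatial.transform import Rotation as Ro
M=Ro.from_rotvec(o['tcp_rot']).as_matrix();print(M.round(3)); print('jaw yaw',np.degrees(np.arctan2(M[1,1],M[0,1])))
E
```

```text
dial [0.58829288 0.09925753] handle [ 0.54995081 -0.03018313] ball [ 0.52666155 -0.10880635]
top 0.1125 ring c [0.5877 0.0994] red off 0.0472 -16.15 yel 0.0382 162.01
top 0.1165 ring c [0.587  0.0991] red off 0.0465 -16.74 yel 0.0385 162.74
top 0.12 ring c [0.5865 0.0988] red off 0.0458 -17.27 yel 0.0388 163.37
scene 0.1125 ring c [0.5887 0.0983] red off 0.0437 -12.81 yel 0.045 156.74
scene 0.1165 ring c [0.5902 0.0953] red off 0.0457 -16.0 yel 0.0422 159.61
scene 0.12 ring c [0.5915 0.0928] red off 0.0475 -18.57 yel 0.0399 162.44
[[-0.     0.397  0.918]
 [-0.001  0.918 -0.397]
 [-1.    -0.001  0.   ]]
jaw yaw 66.63810755615383
```

Safe yaw is about -16.5°, the dial axis about (0.588, 0.099), and the dial reads about 19.9. Next I move above the dial with the jaws across the bar.

>>> move_arm(
  commands=[8.5,-11.9,1,2,1,17,-23.8,1,4,1,25.5,-35.6,1,5.5,1,34,-47.4,1,5.5,1,34,-47.4,1,5.5,1,34,-47.4,1,5.5,1,34,-47.4,1,5.5,1,34,-47.4,1,5.5,1,34,-47.4,1,5.5,1,34,-47.4,1,5.5,1,34,-47.4,1,5.5,1,34,-47.4,1,5.5,1,34,-47.4,1,5.5,1,34,-47.4,1,5.5,1,34,-47.4,1,5.5,1],
)

```text
clock: 1.65
position: [0.5867, 0.1009, 0.221]
tcp_rot: [0.242, 1.559, -0.243]
force: [0.4, 0.4, 0.5]
gripper_width: 0.0856
```

```bash
cat >> h.py <<'E'
from scipy.spatial.transform import Rotation as Ro
def st():
    o=r.observe();M=Ro.from_rotvec(o['tcp_rot']).as_matrix()
    print('t',round(o['clock'],2),'pos',o['position'].round(4),'jaw',np.degrees(np.arctan2(M[1,1],M[0,1])).round(2),'down',M[:,0].round(3),'F',o['force'].round(1),'T',o['torque'].round(2),'w',round(o['gripper_width'],4));print('q',o['joint_pos'].round(3))
E
python3 - <<'E'
from h import *
st();p=r.camera_params("wrist");im=r.camera("wrist");cv2.imwrite("pics/w1.png",im)
np.save("w1T.npy",p["world_from_camera"])
E
```

```text
t 1.65 pos [0.5867 0.1009 0.221 ] jaw 72.27 down [-0.002 -0.    -1.   ] F [0.4 0.4 0.5] T [0.02 0.02 0.02] w 0.0856
q [-0.084  0.645 -0.284  1.644  0.219  0.886  0.808]
```

View pics/w1.png

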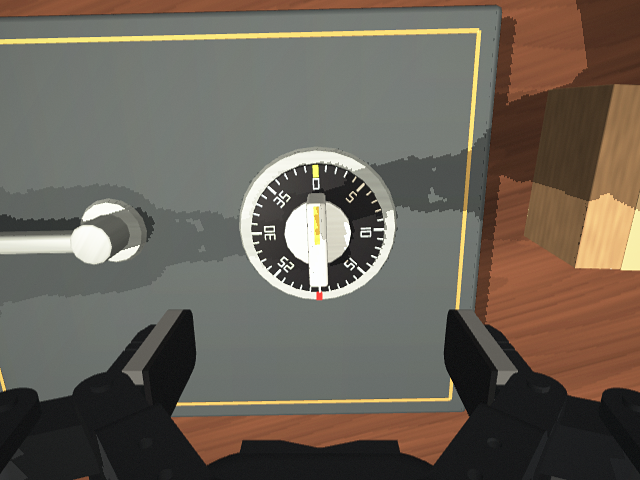

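The wrist view is clear: the ring is centred near (318,224), the red mark at (319,296) and yellow 0 at (316,171). I'll refine the numbers from it.

```bash
python3 - <<'E'
from h import *
im=cv2.imread("pics/w1.png");hsv=cv2.cvtColor(im,cv2.COLOR_BGR2HSV).astype(int);H,S,V=hsv[...,0],hsv[...,1],hsv[...,2]
yy,xx=np.mgrid[:480,:640];near=(xx-318)**2+(yy-224)**2<85**2
def cen(m): return np.argwhere(m)[:,::-1].mean(0),m.sum()
red=cen(near&((H<8)|(H>172))&(S>120)&(V>120));yel=cen(near&(yy<182)&(H>22)&(H<38)&(S>110))
# black dial face edge: dark within near
b=(near&(V<90)&((xx-318)**2+(yy-224)**2<70**2)).astype('u1'); c=np.vstack(cv2.findContours(b,cv2.RETR_EXTERNAL,cv2.CHAIN_APPROX_NONE)[0])
e=cv2.fitEllipse(cv2.convexHull(c));print(red,yel,e)
p=r.camera_params("wrist");p["world_from_camera"]=np.load("w1T.npy")
for z in(.1165,.12):
    f=lambda u:ray("wrist",[u],z,p)[0,:2]
    d,rr,y=f(e[0]),f(red[0]),f(yel[0])
    ang=lambda v:np.degrees(np.arctan2(v[1],v[0])).round(2)
    print(z,d.round(4),'red',np.linalg.norm(rr-d).round(4),ang(rr-d),'yel',np.linalg.norm(y-d).round(4),ang(y-d), 'r-y',ang(rr-y))
l=(H>15)&(H<32)&(S>90)&(V>140)&(xx<492)&(yy<412)&~near
W=ray("wrist",np.argwhere(l&(yy<60))[:,::-1],.1125,p)[:,:2]; v=cv2.fitLine(W.astype('f4'),cv2.DIST_HUBER,0,.001,.001).ravel();print('near line dir',np.degrees(np.arctan2(v[1],v[0])))
E
```

```text
(array([318.88095238, 295.42857143]), np.int64(42)) (array([315.15384615, 170.49450549]), np.int64(91)) ((317.4450988769531, 227.20907592773438), (127.96810913085938, 132.09548950195312), 87.74150085449219)
0.1165 [0.5872 0.1   ] red 0.0481 -16.56 yel 0.0367 164.51 r-y -16.1
0.12 [0.5863 0.1003] red 0.0475 -16.56 yel 0.0362 164.51 r-y -16.1
near line dir 73.51099
```

>>> move_arm(
  commands=[0.1,-0.1,-1,-8.5,1,0.1,-0.1,-1,-17,1,0.1,-0.1,-1,-25.5,1,0.1,-0.1,-2,-34,1,0.1,-0.1,-2,-42.5,1,0.1,-0.1,-2,-51,1,0.1,-0.1,-2,-59.5,1,0.1,-0.1,-3,-68,1,0.1,-0.1,-3,-76.5,1,0.1,-0.1,-3,-85,1,0.1,-0.1,-3,-93.5,1,0.1,-0.1,-4,-102,1,0.1,-0.1,-4,-110.5,1,0.1,-0.1,-4,-119,1,0.1,-0.1,-4,-127.5,1,0.1,-0.1,-4,-136,1,0.1,-0.1,-4,-144.5,1,0.1,-0.1,-4,-153,1,0.1,-0.1,-4,-161.5,1,0.1,-0.1,-4,-170,1],
)

```text
clock: 3.7
position: [0.5869, 0.1025, 0.1811]
tcp_rot: [-2.15, 0.146, 2.149]
force: [-0.3, -0.5, 0.1]
gripper_width: 0.0853
```

```bash
python3 -c "
from h import *
st()"
```

```text
t 3.7 pos [0.5869 0.1025 0.1811] jaw -97.87 down [ 0.     0.002 -1.   ] F [-0.3 -0.5  0.1] T [ 0.01 -0.06 -0.05] w 0.0853
q [-0.569  0.76   0.587  1.714 -0.543  0.835 -1.443]
```

>>> move_arm(
  commands=[0.1,-0.3,-1,-8.5,1,0.1,-0.3,-2,-9,1,0.1,-0.3,-3,-9,1,0.1,-0.3,-3,-9,1],
)

```text
clock: 4.1
position: [0.5864, 0.1004, 0.1494]
tcp_rot: [-2.061, 0.3, 2.068]
force: [0.0, -0.1, -0.3]
gripper_width: 0.0855
```

```bash
python3 -c "
from h import *
st();cv2.imwrite('pics/w2.png',r.camera('wrist'))"
```

```text
t 4.1 pos [0.5864 0.1004 0.1494] jaw -106.66 down [-0.003  0.002 -1.   ] F [ 0.  -0.1 -0.3] T [-0.04  0.03  0.06] w 0.0855
q [-0.568  0.81   0.596  1.742 -0.615  0.788 -1.528]
```

View pics/w2.png

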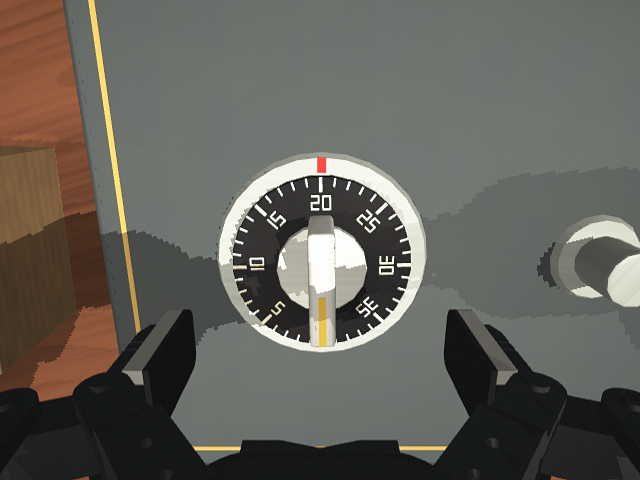

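The dial reads 20 at the red mark (321,165), and the bar stands vertically between the jaws. Closing on it.

>>> move_arm(
  commands=[0.1,-0.1,0,0,0,0.1,-0.1,0,0,-1,0.1,-0.1,0,0,-1,0.1,-0.1,0,0,-1,0.1,-0.1,0,0,-1,0.1,-0.1,0,0,-1,0.1,-0.1,0,0,-1,0.1,-0.1,0,0,-1],
)

```text
clock: 4.95
position: [0.588, 0.099, 0.1502]
tcp_rot: [-2.062, 0.301, 2.065]
force: [-0.6, 0.5, -0.6]
gripper_width: -0.0002
```

```bash
python3 -c "
from h import *
st();cv2.imwrite('pics/w3.png',r.camera('wrist'))"
```

```text
t 4.95 pos [0.588  0.099  0.1502] jaw -106.72 down [-0.001  0.002 -1.   ] F [-0.6  0.5 -0.6] T [-0.03  0.03  0.02] w -0.0002
q [-0.566  0.81   0.598  1.738 -0.615  0.79  -1.528]
```

View pics/w3.png

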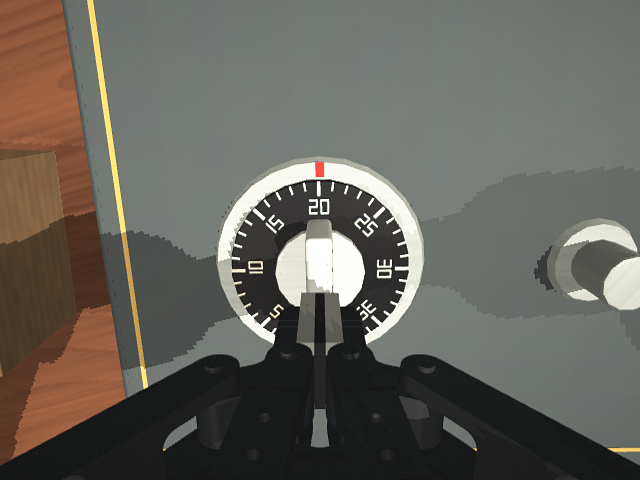

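```bash
python3 -c "
from h import *
im=r.camera('scene');cv2.imwrite('pics/s3.png',cv2.resize(im[130:280,280:480],None,fx=4,fy=4,interpolation=cv2.INTER_CUBIC))"
```

```text
(no output)
```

View pics/s3.png

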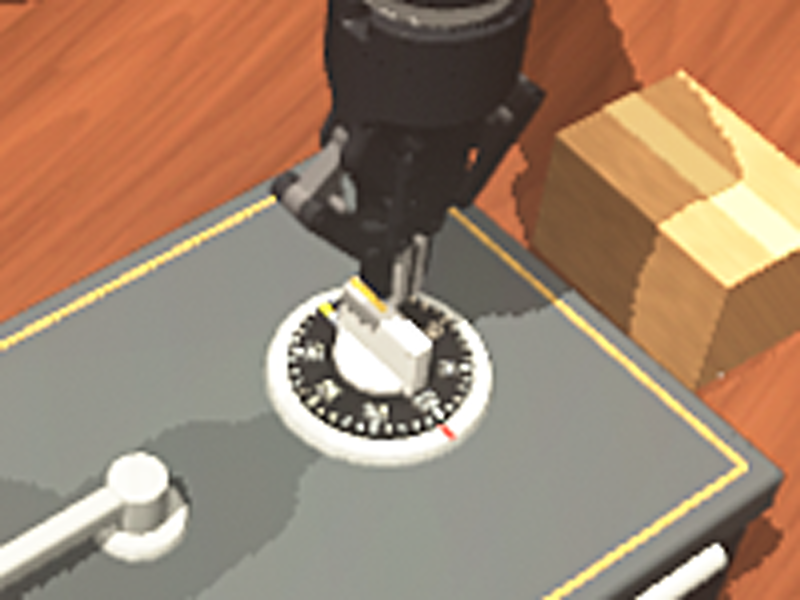

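```bash
python3 -c "
from h import *
o=r.observe();M=Ro.from_rotvec(o['tcp_rot']).as_matrix();P=o['position']
for k in(0,.019): 
  X=P+M[:,0]*k; print(k,[ (n,proj(n,X).round(1)[0]) for n in('wrist','scene','top')])
X=[.588,.0995,.1545]; print('bar top',[ (n,proj(n,X).round(1)[0]) for n in('wrist','scene','top')])
im=r.camera('top');cv2.imwrite('pics/t3.png',cv2.resize(im[150:300,200:400],None,fx=4,fy=4,interpolation=cv2.INTER_CUBIC))"
```

```text
0 [('wrist', array([320.3, 293.7])), ('scene', array([375.9, 209.3])), ('top', array([275.1, 219.3]))]
0.019 [('wrist', array([320.2, 276.2])), ('scene', array([375. , 216.2])), ('top', array([276. , 221.1]))]
bar top [('wrist', array([319.3, 298.6])), ('scene', array([376.2, 207.5])), ('top', array([274.7, 219. ]))]
```

View pics/t3.png

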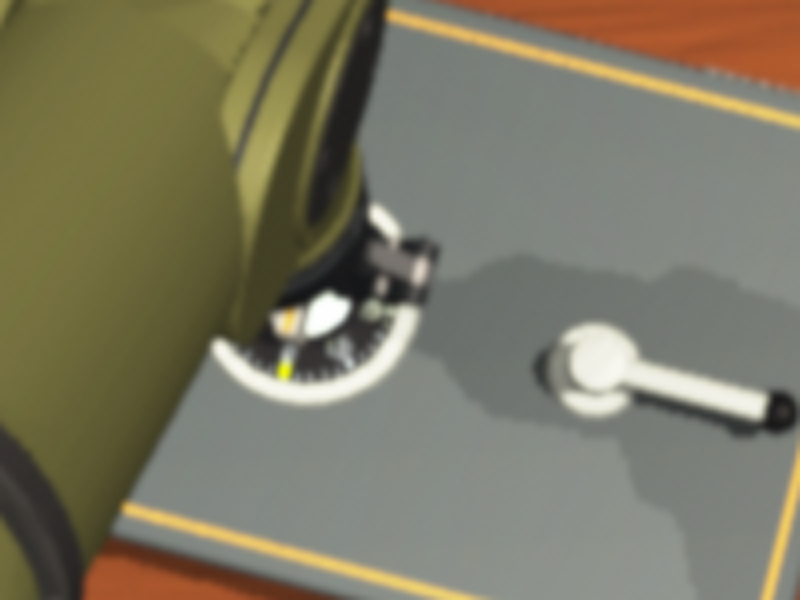

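```bash
python3 -c "
from h import *
o=r.observe();M=Ro.from_rotvec(o['tcp_rot']).as_matrix();P=o['position'];T=r.camera_params('wrist')['world_from_camera']
for k in np.arange(-.03,.03,.01):
  for s in (-.0427,0,.0427):
    X=P+M[:,0]*k+M[:,1]*s; c=(X-T[:3,3])@T[:3,:3]; print(round(k,3),s,proj('wrist',X).round(1)[0],c[2].round(4))
im=cv2.imread('pics/w3.png');cv2.imwrite('pics/w3c.png',cv2.resize(im[200:400,220:420],None,fx=3,fy=3,interpolation=cv2.INTER_CUBIC))
"
```

```text
-0.03 -0.0427 [196.7 330.1] 0.1473
-0.03 0 [320.5 330.3] 0.1473
-0.03 0.0427 [444.2 330.5] 0.1473
-0.02 -0.0427 [204.2 316.4] 0.1569
-0.02 0 [320.4 316.6] 0.1569
-0.02 0.0427 [436.6 316.8] 0.1569
-0.01 -0.0427 [210.9 304.4] 0.1664
-0.01 0 [320.4 304.5] 0.1664
-0.01 0.0427 [429.9 304.7] 0.1665
0.0 -0.0427 [216.8 293.6] 0.176
0.0 0 [320.3 293.7] 0.176
0.0 0.0427 [423.9 293.9] 0.176
0.01 -0.0427 [222.1 283.9] 0.1856
0.01 0 [320.3 284.1] 0.1856
0.01 0.0427 [418.5 284.2] 0.1856
0.02 -0.0427 [226.9 275.2] 0.1951
0.02 0 [320.3 275.4] 0.1952
0.02 0.0427 [413.7 275.5] 0.1952
```

View pics/w3c.png

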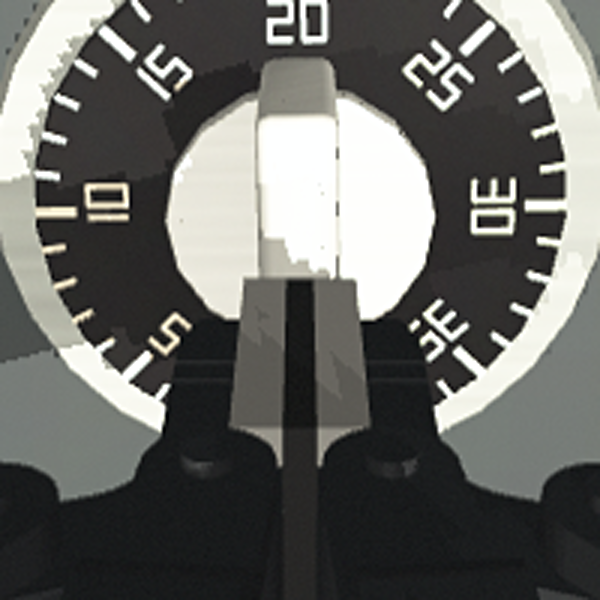

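```bash
python3 -c "
from h import *
o=r.observe();M=Ro.from_rotvec(o['tcp_rot']).as_matrix();P=o['position'];print(M.round(2), r.camera_params('wrist')['world_from_camera'][:3,3]-P)
for k in np.arange(-.03,.025,.01):
  for s in (-.011,.011):
    X=P+M[:,0]*k+M[:,2]*s; print(round(k,3),s,proj('wrist',X).round(1)[0],'scenecrop',((proj('scene',X)-[280,130])*4).round(0)[0])
"
```

```text
[[-0.   -0.29 -0.96]
 [ 0.   -0.96  0.29]
 [-1.   -0.    0.  ]] [ 0.07117971 -0.02121583  0.16135727]
-0.03 -0.011 [320.6 301.2] scenecrop [406. 287.]
-0.03 0.011 [320.4 358.1] scenecrop [373. 256.]
-0.02 -0.011 [320.5 289.1] scenecrop [404. 302.]
-0.02 0.011 [320.4 343.1] scenecrop [371. 272.]
-0.01 -0.011 [320.5 278.3] scenecrop [402. 318.]
-0.01 0.011 [320.3 329.7] scenecrop [369. 287.]
0.0 -0.011 [320.4 268.8] scenecrop [400. 333.]
0.0 0.011 [320.3 317.8] scenecrop [368. 302.]
0.01 -0.011 [320.4 260.3] scenecrop [398. 347.]
0.01 0.011 [320.3 307.1] scenecrop [366. 317.]
0.02 -0.011 [320.3 252.6] scenecrop [395. 362.]
0.02 0.011 [320.2 297.4] scenecrop [364. 331.]
```

Both cameras put the real fingertips about 20 mm behind the reported TCP, so the jaws shut above the bar with no contact. I'll open, go down 3.6 cm while watching the force, and try again.

>>> move_arm(
  commands=[0,0,1,0,1,0,0,1,0,1,0,0,1,0,1,0,0,1,0,1,0,0,1,0,1,0,0,0,0,1,0,0,-1,0,1,0,0,-2,0,1,0,0,-2.5,0,1,0,0,-3,0,1,0,0,-3.5,0,1,0,0,-3.5,0,1],
)

```text
clock: 6.3
position: [0.5877, 0.0991, 0.1146]
tcp_rot: [-2.061, 0.301, 2.067]
force: [0.0, -0.5, -0.3]
gripper_width: 0.0854
```

```bash
python3 -c "
from h import *
st();cv2.imwrite('pics/w4.png',r.camera('wrist'))"
```

```text
t 6.3 pos [0.5877 0.0991 0.1146] jaw -106.72 down [-0.002  0.002 -1.   ] F [ 0.  -0.5 -0.3] T [0.01 0.02 0.02] w 0.0854
q [-0.544  0.854  0.556  1.763 -0.654  0.719 -1.496]
```

View pics/w4.png

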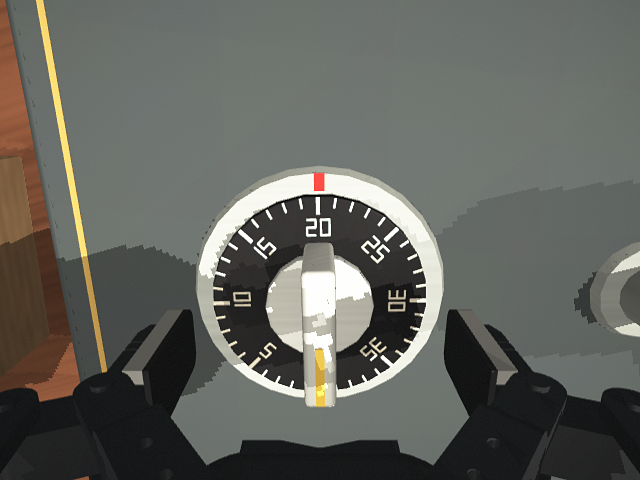

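No contact force, and the dial still reads 20. The bar sits between the jaws, so I'm closing.

>>> move_arm(
  commands=[0,0,0,0,-1,0,0,0,0,-1,0,0,0,0,-1,0,0,0,0,-1,0,0,0,0,-1,0,0,0,0,-1,0,0,0,0,-1],
)

```text
clock: 7.05
position: [0.588, 0.0991, 0.1153]
tcp_rot: [-2.062, 0.301, 2.066]
force: [-0.2, 0.6, 3.5]
gripper_width: 0.0095
```

```bash
python3 -c "
from h import *
st();cv2.imwrite('pics/w5.png',r.camera('wrist'))
im=r.camera('scene');cv2.imwrite('pics/s5.png',cv2.resize(im[130:280,280:480],None,fx=4,fy=4,interpolation=cv2.INTER_CUBIC))"
```

```text
t 7.05 pos [0.588  0.0991 0.1153] jaw -106.72 down [-0.001  0.002 -1.   ] F [-0.2  0.6  3.5] T [0.08 0.13 0.02] w 0.0095
q [-0.544  0.854  0.557  1.762 -0.653  0.72  -1.496]
```

View pics/w5.png

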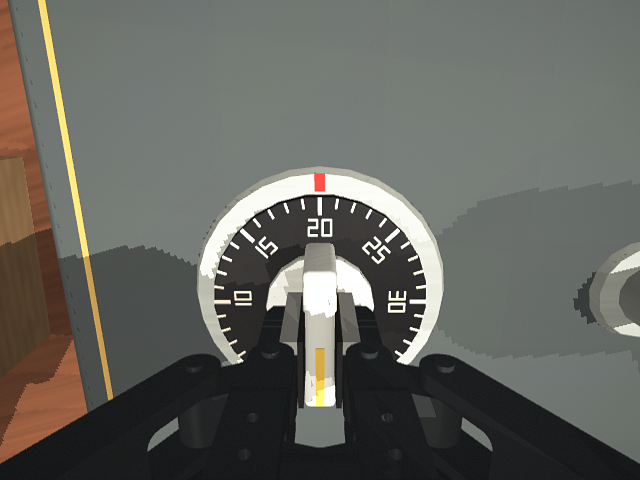

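View pics/s5.png

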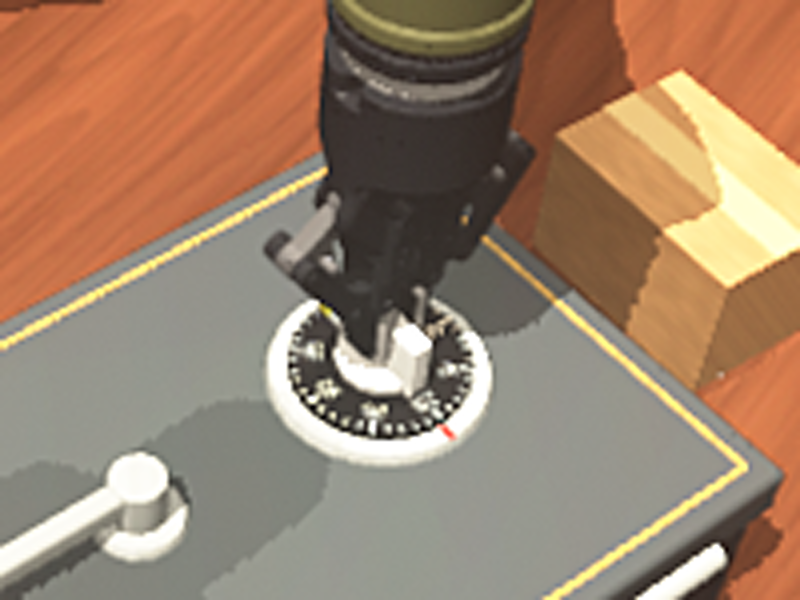

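Gripped: opening 9.5 mm, low force. Turning left, with a check partway.

>>> move_arm(
  commands=[0,0,0,8,-1,0,0,0,16,-1,0,0,0,24,-1,0,0,0,32,-1,0,0,0,40,-1,0,0,0,48,-1,0,0,0,56,-1,0,0,0,64,-1,0,0,0,72,-1,0,0,0,80,-1],
)

```text
clock: 8.15
position: [0.588, 0.0991, 0.1153]
tcp_rot: [1.538, 0.955, -1.543]
force: [-0.7, 1.0, 1.5]
gripper_width: 0.0096
```

```bash
python3 -c "
from h import *
st();cv2.imwrite('pics/w6.png',r.camera('wrist'))"
```

```text
t 8.15 pos [0.588  0.0991 0.1153] jaw -26.41 down [-0.003 -0.001 -1.   ] F [-0.7  1.   1.5] T [ 0.03  0.14 -0.1 ] w 0.0096
q [-0.342  0.786  0.173  1.75  -0.208  0.626 -0.511]
```

View pics/w6.png

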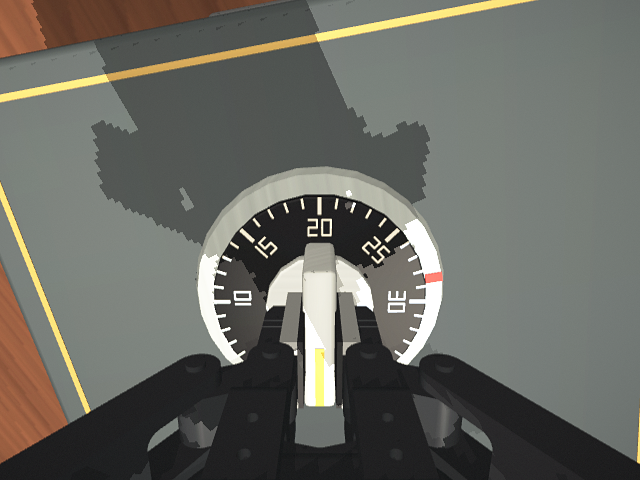

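The dial turns with the jaws, and the mark is now at about 29. Continuing the first stroke to jaw angle ~118.

>>> move_arm(
  commands=[0,0,0,8,-1,0,0,0,16,-1,0,0,0,24,-1,0,0,0,32,-1,0,0,0,40,-1,0,0,0,48,-1,0,0,0,56,-1,0,0,0,64,-1,0,0,0,72,-1,0,0,0,80,-1,0,0,0,88,-1,0,0,0,96,-1,0,0,0,104,-1,0,0,0,112,-1,0,0,0,120,-1,0,0,0,128,-1,0,0,0,136,-1,0,0,0,144,-1],
)

```text
clock: 10.0
position: [0.588, 0.099, 0.1153]
tcp_rot: [-0.384, 1.534, 0.382]
force: [-0.5, 0.0, 2.6]
gripper_width: 0.0094
```

```bash
python3 -c "
from h import *
st()"
```

```text
t 10.0 pos [0.588  0.099  0.1153] jaw 118.0 down [ 0.002 -0.001 -1.   ] F [-0.5  0.   2.6] T [ 0.14  0.11 -0.09] w 0.0094
q [ 0.051  0.82  -0.528  1.733  0.576  0.746  1.288]
```

>>> move_arm(
  commands=[0,0,0,0,1,0,0,0,0,1,0,0,0,0,1,0,0,0,0,1,0,0,0,0,1,0,0,0,-8,1,0,0,0,-16,1,0,0,0,-24,1,0,0,0,-32,1,0,0,0,-40,1,0,0,0,-48,1,0,0,0,-56,1,0,0,0,-64,1,0,0,0,-72,1,0,0,0,-80,1,0,0,0,-88,1,0,0,0,-96,1,0,0,0,-104,1,0,0,0,-112,1,0,0,0,-120,1],
)

```text
clock: 12.0
position: [0.588, 0.0994, 0.1153]
tcp_rot: [1.237, 1.19, -1.241]
force: [0.2, 0.2, -0.2]
gripper_width: 0.0853
```

```bash
python3 -c "
from h import *
st();cv2.imwrite('pics/w7.png',r.camera('wrist'))"
```

```text
t 12.0 pos [0.588  0.0994 0.1153] jaw -2.34 down [-0.002 -0.001 -1.   ] F [ 0.2  0.2 -0.2] T [ 0.04 -0.01 -0.05] w 0.0853
q [-0.274  0.778  0.05   1.746 -0.058  0.621 -0.231]
```

View pics/w7.png

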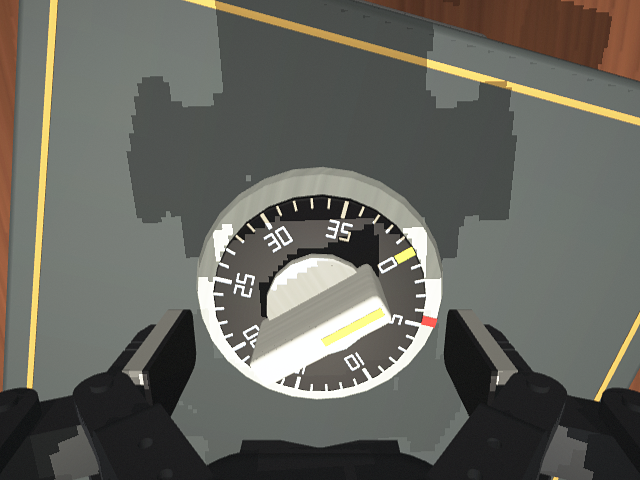

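The dial reads 5 at the mark (429,321) and stayed put. Now I finish the back-turn and regrip.

>>> move_arm(
  commands=[0,0,0,-8,1,0,0,0,-16,1,0,0,0,-24,1,0,0,0,-32,1,0,0,0,-40,1,0,0,0,-48,1,0,0,0,-56,1,0,0,0,-59.6,1,0,0,0,-59.6,1,0,0,0,-59.6,-1,0,0,0,-59.6,-1,0,0,0,-59.6,-1,0,0,0,-59.6,-1,0,0,0,-59.6,-1,0,0,0,-59.6,-1,0,0,0,-59.6,-1,0,0,0,-59.6,-1],
)

```text
clock: 13.75
position: [0.5882, 0.0993, 0.1156]
tcp_rot: [1.949, 0.484, -1.952]
force: [-0.5, -1.4, 2.6]
gripper_width: 0.0095
```

```bash
python3 -c "
from h import *
st()"
```

```text
t 13.75 pos [0.5882 0.0993 0.1156] jaw -62.22 down [-0.002  0.001 -1.   ] F [-0.5 -1.4  2.6] T [-0.21  0.01 -0.02] w 0.0095
q [-0.433  0.807  0.339  1.755 -0.409  0.652 -0.948]
```

>>> move_arm(
  commands=[0,0,0,8,-1,0,0,0,16,-1,0,0,0,24,-1,0,0,0,32,-1,0,0,0,40,-1,0,0,0,48,-1,0,0,0,56,-1,0,0,0,64,-1,0,0,0,72,-1,0,0,0,80,-1,0,0,0,88,-1,0,0,0,96,-1,0,0,0,104,-1,0,0,0,112,-1,0,0,0,120,-1,0,0,0,128,-1,0,0,0,136,-1,0,0,0,144,-1,0,0,0,152,-1,0,0,0,160,-1],
)

```text
clock: 15.75
position: [0.5878, 0.099, 0.1155]
tcp_rot: [-0.112, 1.567, 0.11]
force: [-0.6, -0.1, 1.2]
gripper_width: 0.0093
```

```bash
python3 -c "
from h import *
st();cv2.imwrite('pics/w8.png',r.camera('wrist'))"
```

```text
t 15.75 pos [0.5878 0.099  0.1155] jaw 98.09 down [ 0.001 -0.002 -1.   ] F [-0.6 -0.1  1.2] T [-0.08  0.26 -0.11] w 0.0093
q [ 0.003  0.805 -0.439  1.734  0.489  0.714  1.017]
```

View pics/w8.png

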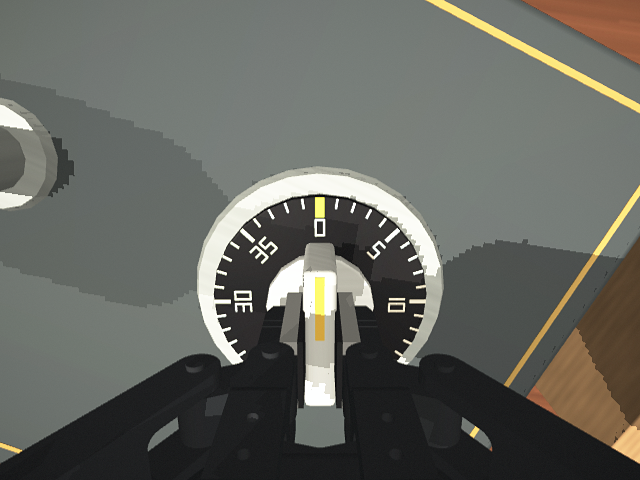

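Bar and tick are aligned in the jaws, and the angle works out to number 22.7. I need +20.4° to stop on 25.

>>> move_arm(
  commands=[0,0,0,6,-1,0,0,0,12,-1,0,0,0,17,-1,0,0,0,20,-1,0,0,0,20.4,-1,0,0,0,20.4,-1],
)

```text
clock: 16.4
position: [0.5878, 0.0989, 0.1156]
tcp_rot: [-0.393, 1.534, 0.391]
force: [-0.6, -1.3, 1.8]
gripper_width: 0.0093
```

```bash
python3 -c "
from h import *
st();im=r.camera('scene');cv2.imwrite('pics/s9.png',cv2.resize(im[160:280,300:460],None,fx=5,fy=5,interpolation=cv2.INTER_CUBIC))"
```

```text
t 16.4 pos [0.5878 0.0989 0.1156] jaw 118.62 down [ 0.001 -0.001 -1.   ] F [-0.6 -1.3  1.8] T [-0.09  0.02 -0.05] w 0.0093
q [ 0.056  0.822 -0.537  1.731  0.583  0.752  1.293]
```

View pics/s9.png

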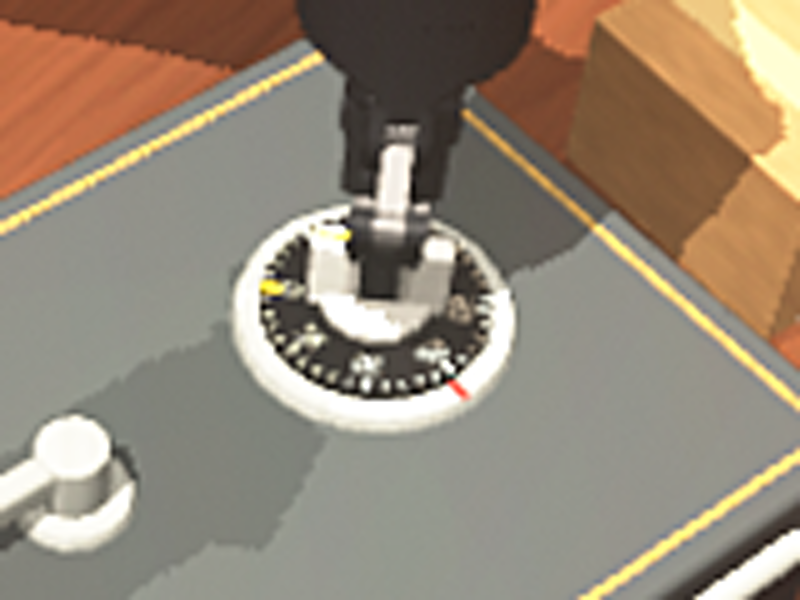

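The long tick at (445,370) lines up with the red mark (458,388), so the dial stands on 25. Turning right to 7, which is -162°.

>>> move_arm(
  commands=[0,0,0,-8,-1,0,0,0,-16,-1,0,0,0,-24,-1,0,0,0,-32,-1,0,0,0,-40,-1,0,0,0,-48,-1,0,0,0,-56,-1,0,0,0,-64,-1,0,0,0,-72,-1,0,0,0,-80,-1,0,0,0,-88,-1,0,0,0,-96,-1,0,0,0,-104,-1,0,0,0,-112,-1,0,0,0,-120,-1,0,0,0,-128,-1,0,0,0,-136,-1,0,0,0,-142,-1,0,0,0,-146,-1,0,0,0,-146,-1],
)

```text
clock: 18.45
position: [0.5881, 0.0994, 0.1156]
tcp_rot: [1.552, 0.944, -1.553]
force: [1.5, 0.1, 0.6]
gripper_width: 0.0094
```

```bash
python3 -c "
from h import *
st();cv2.imwrite('pics/w10.png',r.camera('wrist'))"
```

```text
t 18.45 pos [0.5881 0.0994 0.1156] jaw -27.41 down [-0.001  0.    -1.   ] F [1.5 0.1 0.6] T [ 0.01 -0.12 -0.07] w 0.0094
q [-0.338  0.785  0.164  1.751 -0.2    0.623 -0.536]
```

View pics/w10.png

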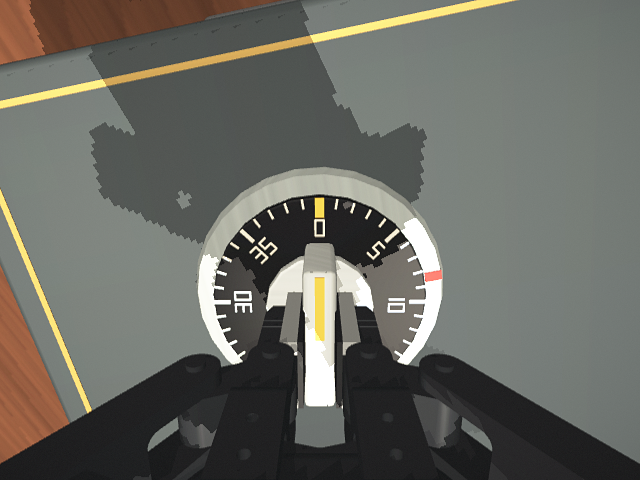

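The mark reads about 8.8, which matches the jaw angle. Another -16.1° reaches 7.

>>> move_arm(
  commands=[0,0,0,-6,-1,0,0,0,-11,-1,0,0,0,-14,-1,0,0,0,-16,-1,0,0,0,-16,-1,0,0,0,-16,-1],
)

```text
clock: 19.1
position: [0.5882, 0.0993, 0.1156]
tcp_rot: [1.74, 0.753, -1.74]
force: [0.8, -0.3, 0.2]
gripper_width: 0.0095
```

```bash
python3 -c "
from h import *
st();im=r.camera('wrist');cv2.imwrite('pics/w11.png',cv2.resize(im[150:400,180:460],None,fx=2.4,fy=2.4))"
```

```text
t 19.1 pos [0.5882 0.0993 0.1156] jaw -43.26 down [-0.     0.001 -1.   ] F [ 0.8 -0.3  0.2] T [-0.1  -0.03 -0.03] w 0.0095
q [-0.38   0.792  0.24   1.754 -0.293  0.631 -0.725]
```

View pics/w11.png

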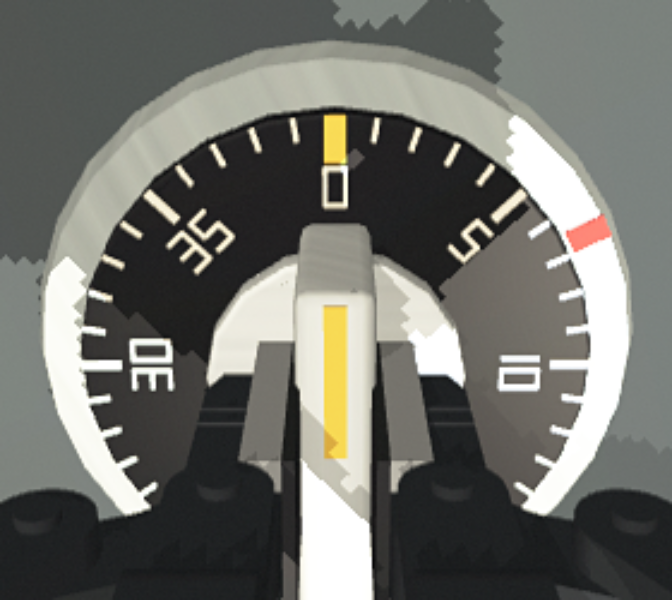

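The mark sits on the second small tick past 5, so the dial reads 7. Turning left 63° to 14.

>>> move_arm(
  commands=[0,0,0,8,-1,0,0,0,16,-1,0,0,0,24,-1,0,0,0,32,-1,0,0,0,40,-1,0,0,0,47,-1,0,0,0,53,-1,0,0,0,58,-1,0,0,0,61,-1,0,0,0,62.5,-1,0,0,0,62.5,-1,0,0,0,62.5,-1],
)

```text
clock: 20.35
position: [0.5879, 0.0994, 0.1156]
tcp_rot: [0.958, 1.351, -0.959]
force: [-0.5, 0.4, 1.4]
gripper_width: 0.01
```

```bash
python3 -c "
from h import *
st()"
```

```text
t 20.35 pos [0.5879 0.0994 0.1156] jaw 19.22 down [-0.001  0.    -1.   ] F [-0.5  0.4  1.4] T [-0.11  0.22  0.06] w 0.01
q [-0.209  0.775 -0.062  1.744  0.073  0.626  0.022]
```

The jaw angle gives 13.97. Letting go and rising to look.

>>> move_arm(
  commands=[0,0,0,0,1,0,0,0,0,1,0,0,0,0,1,0,0,0,0,1,0,0,0,0,1,0,0,4,0,1,0,0,8,0,1,0,0,11,0,1,0,-2,11,7,1,0,-5,11,15,1,0,-5,11,15,1],
)

```text
clock: 21.45
position: [0.5879, 0.043, 0.2258]
tcp_rot: [0.759, 1.431, -0.767]
force: [-0.0, -1.2, 0.4]
gripper_width: 0.0856
```

```bash
python3 -c "
from h import *
st();np.save('w12T.npy',r.camera_params('wrist')['world_from_camera']);cv2.imwrite('pics/w12.png',r.camera('wrist'))"
```

```text
t 21.45 pos [0.5879 0.043  0.2258] jaw 33.9 down [-0.001 -0.005 -1.   ] F [-0.  -1.2  0.4] T [-0.03  0.02  0.01] w 0.0856
q [-0.067  0.623 -0.149  1.66   0.119  0.869  0.326]
```

View pics/w12.png

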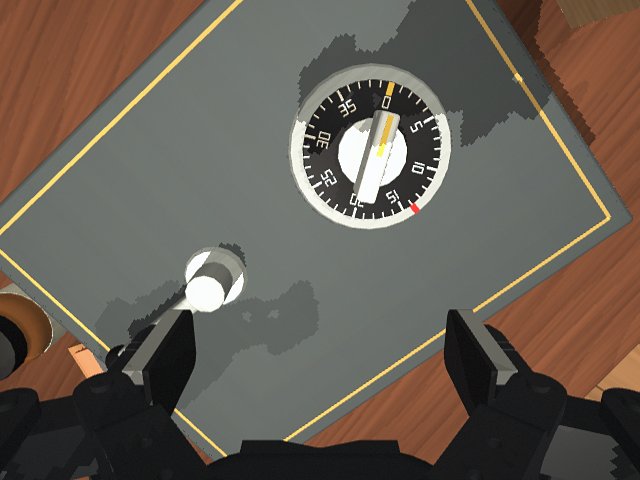

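The mark (416,209) stands one tick before 15, so the dial reads 14. Now I'll check the hub position and work out the push path.

```bash
python3 -c "
from h import *
p=r.camera_params('wrist');p['world_from_camera']=np.load('w12T.npy')
print('flange',ray('wrist',[[214,279]],.116,p),'hub top',ray('wrist',[[205,293]],.152,p), 'ball top view',ray('top',[[394.9,253]],.134))
print('hub top topview',ray('top',[[230+478/4,150+360/4]],.150))
H=np.array([.550,-.0302])
P=np.array([.5879,.043,.2258])
u=lambda a:np.array([np.cos(np.radians(a)),np.sin(np.radians(a))])
for hd,d in((0,.035),(0,.02),(0,.017),(10,.017),(20,.017),(30,.017),(40,.017),(50,.017),(60,.017),(65,.017),(70,.017),(72,.017)):
  f=-106.5-hd; X=H+.055*u(f)+d*u(f+90); print(hd,d,X.round(4),'shift cm',((X-P[:2])*100).round(2),'jaw',73.5-hd)
"
```

```text
flange [[ 0.55008398 -0.03012508  0.116     ]] hub top [[ 0.54975403 -0.02305963  0.152     ]] ball top view [[ 0.5250717  -0.11069858  0.134     ]]
hub top topview [[ 0.54838644 -0.03001294  0.15      ]]
0 0.035 [ 0.5679 -0.0929] shift cm [ -2.   -13.59] jaw 73.5
0 0.02 [ 0.5536 -0.0886] shift cm [ -3.43 -13.16] jaw 73.5
0 0.017 [ 0.5507 -0.0878] shift cm [ -3.72 -13.08] jaw 73.5
10 0.017 [ 0.5407 -0.087 ] shift cm [ -4.72 -13.  ] jaw 63.5
20 0.017 [ 0.531  -0.0845] shift cm [ -5.69 -12.75] jaw 53.5
30 0.017 [ 0.5218 -0.0804] shift cm [ -6.61 -12.34] jaw 43.5
40 0.017 [ 0.5135 -0.0747] shift cm [ -7.44 -11.77] jaw 33.5
50 0.017 [ 0.5063 -0.0677] shift cm [ -8.16 -11.07] jaw 23.5
60 0.017 [ 0.5005 -0.0596] shift cm [ -8.74 -10.26] jaw 13.5
65 0.017 [ 0.4981 -0.0551] shift cm [-8.98 -9.81] jaw 8.5
70 0.017 [ 0.4961 -0.0505] shift cm [-9.18 -9.35] jaw 3.5
72 0.017 [ 0.4955 -0.0486] shift cm [-9.24 -9.16] jaw 1.5
```

>>> move_arm(
  commands=[0,-4,0,8,-1,-1,-8,0,16,-1,-1.5,-12,0,24,-1,-1.5,-13.7,0,32,-1,-1.5,-13.7,0,39.5,-1,-1.5,-13.7,-2,39.5,-1,-1.5,-13.7,-5,39.5,-1,-1.5,-13.7,-7,39.5,-1,-1.5,-13.7,-7,39.5,-1],
)

```text
clock: 22.4
position: [0.5708, -0.0898, 0.1529]
tcp_rot: [0.226, 1.564, -0.229]
force: [0.1, -0.3, 0.9]
gripper_width: 0.0
```

```bash
python3 -c "
from h import *
st();cv2.imwrite('pics/w13.png',r.camera('wrist'));cv2.imwrite('pics/s13.png',r.camera('scene'))"
```

```text
t 22.4 pos [ 0.5708 -0.0898  0.1529] jaw 73.39 down [-0.006 -0.001 -1.   ] F [ 0.1 -0.3  0.9] T [ 0.02  0.05 -0.02] w 0.0
q [ 0.266  0.718 -0.328  1.76   0.328  0.724  1.045]
```

View pics/w13.png

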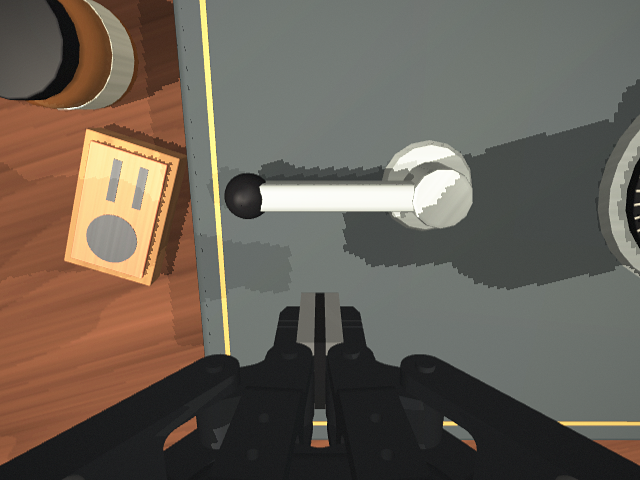

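View pics/s13.png

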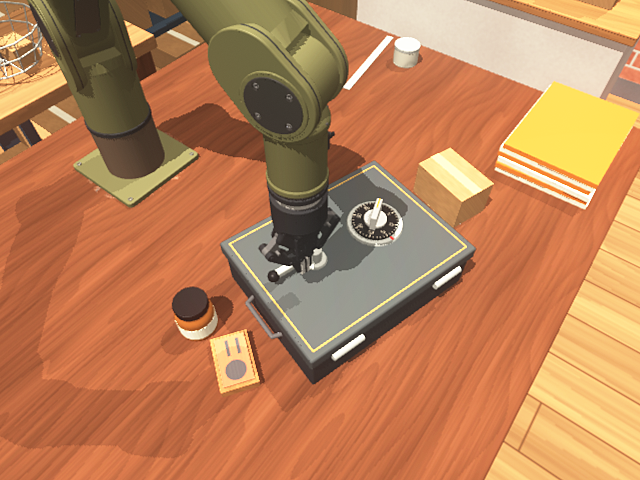

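The shut fingers are on the far side of the lever, so I'm lowering them.

>>> move_arm(
  commands=[0,-0.1,-2,0,-1,0,-0.1,-4,0,-1,0,-0.1,-4.9,0,-1,0,-0.1,-4.9,0,-1],
)

```text
clock: 22.9
position: [0.5732, -0.0907, 0.1068]
tcp_rot: [0.226, 1.559, -0.229]
force: [0.3, 0.0, -0.6]
gripper_width: -0.0001
```

```bash
python3 -c "
from h import *
st();cv2.imwrite('pics/w14.png',r.camera('wrist'))"
```

```text
t 22.9 pos [ 0.5732 -0.0907  0.1068] jaw 73.4 down [-0.    -0.002 -1.   ] F [ 0.3  0.  -0.6] T [0.03 0.04 0.04] w -0.0001
q [ 0.248  0.784 -0.295  1.792  0.365  0.62   1.015]
```

View pics/w14.png

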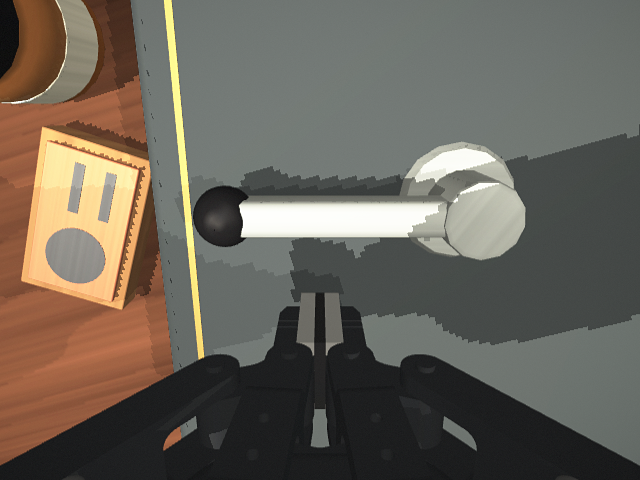

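>>> move_arm(
  commands=[-1,0.1,-0.2,0,-1,-1.9,0.2,-0.2,0,-1,-2.3,0.3,-0.2,0,-1,-2.8,0.3,-0.2,-5,-1,-3.3,0.4,-0.2,-10,-1,-3.8,0.5,-0.2,-15,-1,-4.2,0.6,-0.2,-20,-1,-4.7,0.8,-0.2,-25,-1,-5.2,1,-0.2,-30,-1],
)

```text
clock: 23.85
position: [0.5231, -0.0818, 0.1064]
tcp_rot: [0.637, 1.47, -0.64]
force: [1.5, -1.4, 0.7]
gripper_width: 0.0003
```

```bash
python3 -c "
from h import *
st();cv2.imwrite('pics/w15.png',r.camera('wrist'))"
```

```text
t 23.85 pos [ 0.5231 -0.0818  0.1064] jaw 43.14 down [ 0.003 -0.003 -1.   ] F [ 1.5 -1.4  0.7] T [-0.3  -0.39  0.01] w 0.0003
q [ 0.147  0.725 -0.133  1.954  0.201  0.471  0.62 ]
```

View pics/w15.png

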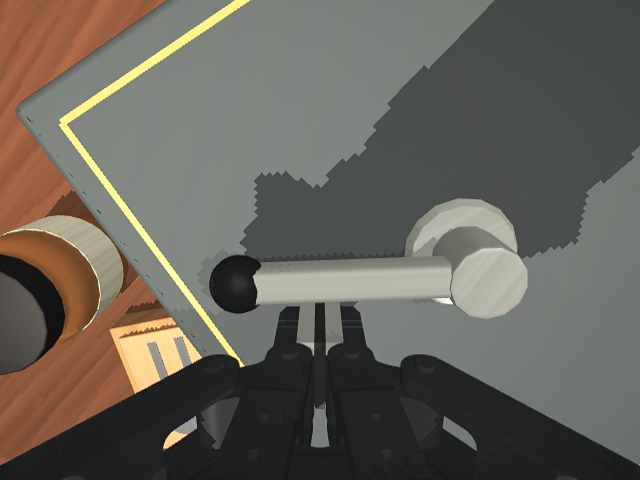

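The lever has moved past 0.15 rad, to about 30°, so the lock is open. Continuing to the stop.

>>> move_arm(
  commands=[-0.5,0.3,0,-5,-1,-1,0.7,0,-10,-1,-1.4,1,0,-15,-1,-1.7,1.4,0,-20,-1,-2,1.8,0,-25,-1,-2.3,2.2,0,-30,-1,-2.5,2.7,0,-35,-1,-2.7,3.1,0,-40,-1,-2.8,3.2,0,-41,-1,-2.8,3.2,0,-41,-1],
)

```text
clock: 24.9
position: [0.4949, -0.0493, 0.1068]
tcp_rot: [1.18, 1.223, -1.183]
force: [0.6, -1.1, 0.1]
gripper_width: 0.0001
```

```bash
python3 -c "
from h import *
st();cv2.imwrite('pics/w16.png',r.camera('wrist'))"
```

```text
t 24.9 pos [ 0.4949 -0.0493  0.1068] jaw 2.12 down [ 0.001 -0.004 -1.   ] F [ 0.6 -1.1  0.1] T [-0.42 -0.29  0.01] w 0.0001
q [-0.032  0.701  0.057  2.051 -0.087  0.39   0.13 ]
```

View pics/w16.png

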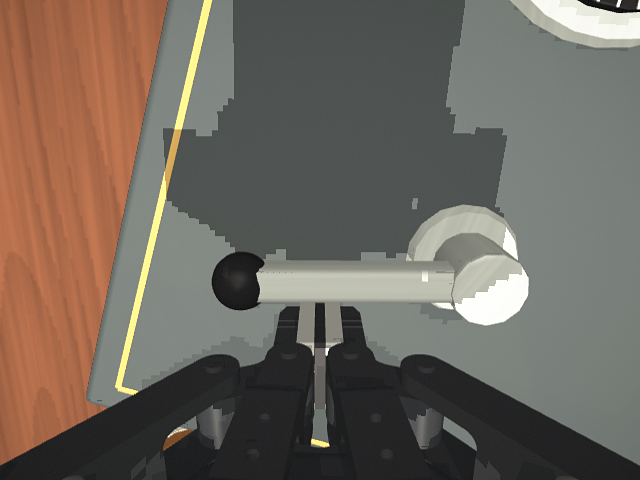

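>>> move_arm(
  commands=[0,0.2,0,0,-1,0,0.3,0,0,-1,0,0.3,0,0,-1],
)

```text
clock: 25.25
position: [0.4946, -0.0492, 0.1068]
tcp_rot: [1.179, 1.22, -1.185]
force: [0.1, -7.9, -0.7]
gripper_width: 0.0001
```

>>> move_arm(
  commands=[0,-1,0,0,-1,0,-2,0,0,-1,0,-2,4,0,-1,0,-2,9,0,-1,0,-2,12,0,-1,-4,4,15,0,-1,-6,9,15,0,-1,-8,14,15,0,-1,-8,19,15,0,-1,-8,24,15,0,-1,-8,29,15,0,-1,-8,32,15,0,-1,-8,32,15,0,-1],
)

```text
clock: 26.55
position: [0.4131, 0.2777, 0.2566]
tcp_rot: [1.174, 1.228, -1.177]
force: [0.5, -0.0, 0.3]
gripper_width: 0.0
```

```bash
python3 -c "
from h import *
st();im=r.camera('top');cv2.imwrite('pics/t17.png',im);cv2.imwrite('pics/s17.png',r.camera('scene'))
hsv=cv2.cvtColor(im,cv2.COLOR_BGR2HSV);V=hsv[...,2]
cs=cv2.connectedComponentsWithStats((V<50).astype('u1'))
for s,c in zip(cs[2][1:],cs[3][1:]):
  if 20<s[4]<80:
    X=ray('top',[c],.134)[0,:2];d=X-[.550,-.0302];print(c,s[4],X,np.linalg.norm(d),'handle',-106.5-np.degrees(np.arctan2(d[1],d[0])))"
```

```text
t 26.55 pos [0.4131 0.2777 0.2566] jaw 2.6 down [ 0.    -0.002 -1.   ] F [ 0.5 -0.   0.3] T [ 0.    0.04 -0.03] w 0.0
q [-0.749  0.463  0.096  1.892 -0.057  0.791 -0.577]
[611.78378378 141.83783784] 37 [ 0.71745612 -0.5124222 ] 0.5104701764278778 handle -35.6500307364273
[629.56521739 158.65217391] 23 [ 0.68536866 -0.54141262] 0.5288317434359011 handle -31.33147313216115
[264.68 210.12] 25 [0.60792498 0.11884708] 0.15990727408889732 handle -175.26210746956775
[293.04 222.16] 25 [0.58483319 0.06848459] 0.10465179814277 handle -177.05824454590856
[351.24 288.1 ] 50 [ 0.4651659  -0.03141207] 0.08484276258819147 handle 72.6814424084134
```

View pics/t17.png

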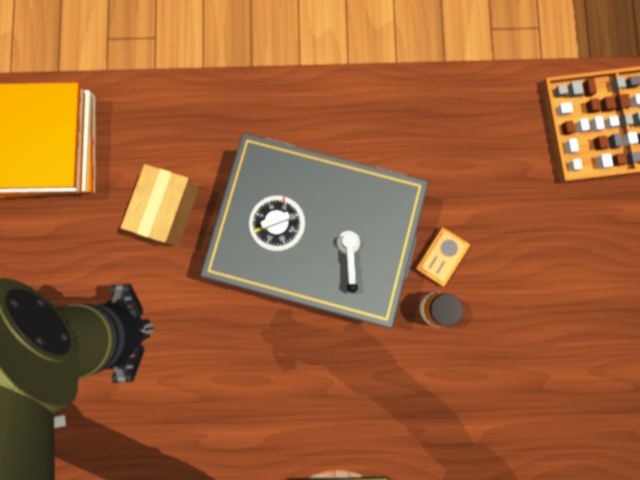

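View pics/s17.png

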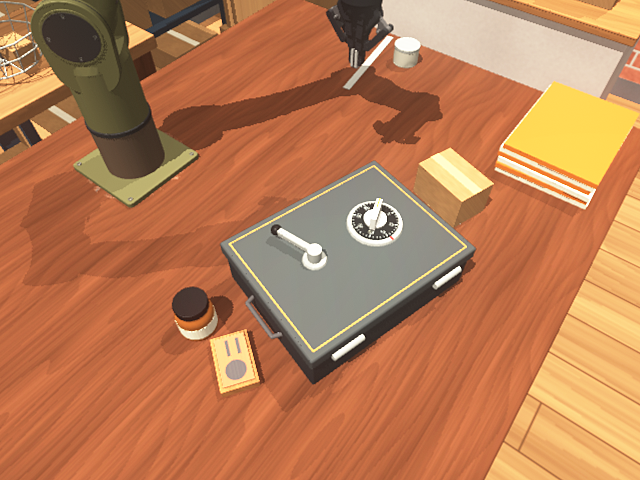

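The lever points at the user, with the ball at (351,288). That is about 72°, or 1.25 rad. The carton, block and jar look unmoved, and the arm is clear of everything. Handing in.

```bash
python3 -c "
from h import *
print(abs(r.observe()['qd']).max());print(r.sign_off())"
```

```text
0.06100451884848278
the job is handed in; nothing more can be done
None
```

The safe is unlocked: I dialled 25 - 7 - 14, pushed the lever clockwise to its stop and handed the job in at about 27 s; no verdict was reported.

- **Dialling:** the dial started at 20. I turned it left, passed 25 once and stopped on it the second time, then right to 7, then left to 14. The camera showed each number at the red mark, and the jaw angles agreed to within about 0.05 of a number.
- **Lever:** I pushed it with the shut fingers until it stopped, where the force rose to about 8 N. The overhead picture put it at about 72.7°, which matches the 1.25 rad stop to within measuring error.
- **Surroundings:** I compared the final pictures with the starting ones by eye only. The carton, block and jar show no shift. The arm stood well clear with no force reading.
- **What disagreed:** the fingertips were about 20 mm behind the reported TCP, not 19 mm ahead of it as described. My first grip therefore closed above the finger bar without touching it. I measured the offset in two cameras, went 3.5 cm lower and the grip held after that.

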